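# Lower the stop pins ahead of the panel

## Robot

A 6-joint arm with a two-finger parallel gripper is mounted at the origin on the work surface. World frame = base frame: x ahead of the robot, y to its left, z up, the work surface at z = 0. Lengths are in m, angles in rad, forces in N, time in s.
With the tool pointing down it reaches from about 0.3 to 0.775 m from the base axis. Payload 14.6 kg.
Tool frame: the origin (TCP) lies midway between the tips of the shut fingers; the grasp point (between the pads) lies 19 mm behind it; z points along the fingers, y is the line along which they close (so a half turn about z gives the same grasp; the last joint's range is limited). The gripper opens to 85 mm and grips with 20 to 120 N. Pads are 22 mm wide; open, the fingers measure 114 mm over their backs; the gripper's body (76 mm by 85 mm) begins 54 mm behind the grasp point. The pads swing forward as they close: fully open they stand 13 mm farther back than shut.
Start: joints at [1.066, 0.3, 1.521, -0, 1.321, -0.067], TCP at [0.233, 0.498, 0.201] pointing down, gripper open.
Joint ranges: [-3.03, 3.03], [-0.79, 2.21], [0.23, 2.52], [-1.04, 4.18], [0, 3.07], [-2.55, 2.55]. Speed limits (rad/s): [2.22, 2.22, 2.57, 3.14, 3.14, 3.14].

## Interface

Orientations are given as a rotation vector (axis times angle).
In Python, from plant import manip gives the robot as it stands. The module is installed in compiled form; this text tells all that it offers.
- The arm moves only by the shell command python3 -m inch 'ROWS' [FORCE]. ROWS is JSON, a list of rows, each a list of 3 entries, a list of its own where there are three numbers: the shift along the world's x, y, z as a fraction of full scale, then the turn, a rotation vector about the world's x, y, z as a fraction of full scale, then the opening, from 0 (shut) to 1 (fully open). A call has 1 to 8 rows; each row shifts and turns the commanded pose from where the row before left it; what a row does not reach is not made up. Full scale, the value 1, is 0.06 m for a shift and 0.15 rad for a turn. A row lasts 1/8 s, in which the tool goes at most 62.5 mm and 10.7 degrees, less where a joint would pass 70% of its speed; a pose out of reach is approached as far as the arm can. A call with a number of a shift or a turn outside -1 to 1 is refused whole. A call with a gripper value outside its range is refused whole. The fingers move at their own pace and stop on an object; FORCE is the grip in N (left out, the last holds). Time passes only in rows, so rows that do not move let the fingers close. It gives the time, the measured TCP pose, the force, the opening and the grip force at its end, in the units of the state.
- manip.observe(): the state, without advancing time (a new reading comes with each control period).
- manip.snapshot(name): name is "scene" or "side" or "wrist"; returns a dict with "img" (400x640x3 uint8, red, green, blue), "z_map" (400x640 float32, m along the optical axis (not along the pixel's ray), 0 where there is no reading), "camera_matrix" (3x3 intrinsics, pixels), "eye" and "rotation" of the camera in the world. Camera axes: x right, y down, z forward; pixel columns grow to the right and rows downward; lengths in m; the calibration is good to about 2 mm. A picture is of the moment at which its call begins.
- manip.close_job(): hands the job in; it is judged then, once.
The state is a dict: "time_s": time; "qpos": joint angles; "qvel": joint speeds; "joint_torque": joint torques, N m; "ee_pos": TCP position; "ee_rot": TCP orientation; "contact_force": force on the tool from outside, world axes, zero at the start; "torque": the same for the moment, N m; "grip_width": opening from 0.0 (shut) to 1.0 (fully open); "grip_force": force on a finger pad.
Only numpy, scipy, OpenCV 4.12 (cv2) and the standard library are available. Lean on these libraries where they do the work, as an engineer would, in place of code of your own. Each camera call takes 0.05 s, during which the arm holds its last target. There are 200 camera calls.

## Task

The wooden panel waiting on one of the three roller tracks is to be fed on: with the fingertips, gently press both stop pins of that track all the way down, below roller level, then draw the hand back clear. Leave the stop pins of the other tracks up, and do not shift, lift or tip the panel or anything else.

Things in the scene. Friction and masses are not known exactly. Their poses are not given: they have to be found in the camera images.
- panel: flat brown wooden panel 130 (x) x 140 (y) x 18 mm, the only wide flat board, lying on the rollers of one of the three roller tracks, on the robot's side of that track's stop pins. Origin: centre of its underside; x is the direction it would be fed, away from the robot
- track_a: the track that carries the panel: fixed, 380 (x, feed direction) x 186 x 50 mm, on a 12 mm bed board; three alike tracks side by side, order varies. Origin: centre of underside. Above it: roller tops 48 mm, side rails 50 mm. Stop pins at x +30, y +40 (left) and -40 mm (right) over a crossbar 32 mm high; nearest roller axes x -30 and +90 mm
- pin_a_left_top (a point): centre of the flat top of the left stop pin (+y side) of the track that carries the panel: steel pin with a round head 24 mm across and 8 mm thick; its top is 72 mm above the track's origin when up (24 mm above the rollers), 42 mm when fully down (6 mm below the roller tops). The point moves with the pin; z up
- pin_a_left (a joint): left stop pin of the track that carries the panel; its value is how far the pin is pressed down, m: 0 = fully up, 0.030 = fully down (bottom stop). Stiff sliding pin: it moves only while pushed with more than about 4 N, has no spring and stays where it is left
- pin_a_right_top (a point): centre of the flat top of the right stop pin (-y side) of the track that carries the panel: steel pin with a round head 24 mm across and 8 mm thick; its top is 72 mm above the track's origin when up (24 mm above the rollers), 42 mm when fully down (6 mm below the roller tops). The point moves with the pin; z up
- pin_a_right (a joint): right stop pin of the track that carries the panel; its value is how far the pin is pressed down, m: 0 = fully up, 0.030 = fully down (bottom stop). Stiff sliding pin: it moves only while pushed with more than about 4 N, has no spring and stays where it is left
- track_b: the track that carries the suction pod and the roll of edging: fixed, 380 (x, feed direction) x 186 x 50 mm, on a 12 mm bed board; three alike tracks side by side, order varies. Origin: centre of underside. Above it: roller tops 48 mm, side rails 50 mm. Stop pins at x +30, y +40 (left) and -40 mm (right) over a crossbar 32 mm high; nearest roller axes x -30 and +90 mm
- pin_b_left_top (a point): centre of the flat top of the left stop pin (+y side) of the track that carries the suction pod and the roll of edging: steel pin with a round head 24 mm across and 8 mm thick; its top is 72 mm above the track's origin when up (24 mm above the rollers), 42 mm when fully down (6 mm below the roller tops). The point moves with the pin; z up
- pin_b_left (a joint): left stop pin of the track that carries the suction pod and the roll of edging; its value is how far the pin is pressed down, m: 0 = fully up, 0.030 = fully down (bottom stop). Stiff sliding pin: it moves only while pushed with more than about 4 N, has no spring and stays where it is left
- pin_b_right_top (a point): centre of the flat top of the right stop pin (-y side) of the track that carries the suction pod and the roll of edging: steel pin with a round head 24 mm across and 8 mm thick; its top is 72 mm above the track's origin when up (24 mm above the rollers), 42 mm when fully down (6 mm below the roller tops). The point moves with the pin; z up
- pin_b_right (a joint): right stop pin of the track that carries the suction pod and the roll of edging; its value is how far the pin is pressed down, m: 0 = fully up, 0.030 = fully down (bottom stop). Stiff sliding pin: it moves only while pushed with more than about 4 N, has no spring and stays where it is left
- track_c: the track that carries the offcut and the carton: fixed, 380 (x, feed direction) x 186 x 50 mm, on a 12 mm bed board; three alike tracks side by side, order varies. Origin: centre of underside. Above it: roller tops 48 mm, side rails 50 mm. Stop pins at x +30, y +40 (left) and -40 mm (right) over a crossbar 32 mm high; nearest roller axes x -30 and +90 mm
- pin_c_left_top (a point): centre of the flat top of the left stop pin (+y side) of the track that carries the offcut and the carton: steel pin with a round head 24 mm across and 8 mm thick; its top is 72 mm above the track's origin when up (24 mm above the rollers), 42 mm when fully down (6 mm below the roller tops). The point moves with the pin; z up
- pin_c_left (a joint): left stop pin of the track that carries the offcut and the carton; its value is how far the pin is pressed down, m: 0 = fully up, 0.030 = fully down (bottom stop). Stiff sliding pin: it moves only while pushed with more than about 4 N, has no spring and stays where it is left
- pin_c_right_top (a point): centre of the flat top of the right stop pin (-y side) of the track that carries the offcut and the carton: steel pin with a round head 24 mm across and 8 mm thick; its top is 72 mm above the track's origin when up (24 mm above the rollers), 42 mm when fully down (6 mm below the roller tops). The point moves with the pin; z up
- pin_c_right (a joint): right stop pin of the track that carries the offcut and the carton; its value is how far the pin is pressed down, m: 0 = fully up, 0.030 = fully down (bottom stop). Stiff sliding pin: it moves only while pushed with more than about 4 N, has no spring and stays where it is left
- pod: suction pod, grey square block with black rubber top, 120 x 120 x 34 mm, loose on a track, robot's side of the pins; origin: centre of its underside
- offcut: pale wood offcut 110 x 50 x 40 mm, loose on a track, robot's side of the pins; origin: centre of its underside
- edging: roll of edging, flat brown ring 90 mm across, 22 mm high, loose on a track beyond the pins; origin: centre of its underside
- carton: small cardboard carton 80 x 60 x 40 mm, loose on a track beyond the pins; origin: centre of its underside
- mug: white mug, 80 mm across, 90 mm high, standing on the table to the left of the tracks; origin: centre of its underside
- glue: white glue bottle, 60 mm across, 160 mm high, standing on the table to the right of the tracks; origin: centre of its underside
- driver: screwdriver 160 mm long lying on the table to the right of the tracks, along its own x, tip to +x; origin on its underside below the middle of the tool

How it is judged:
By the outcome, as a careful person would: the job done as asked, in the order asked, and still so for the second after the job is handed in, with the robot touching nothing.
It also fails if it takes over 35 s, if anything falls off the work surface, if the arm or the gripper's body presses on something with over 40 N, if the wrist force passes 120 N, or if a joint passes its speed limit or range.

## Working session

There is one attempt and no reset: what is moved stays moved. The work goes in short steps, Python scripts to look and compute and a shell command to move; the robot and the scene stay as the last step left them, time stands still between calls to the robot, and variables do not carry over. Pictures are saved under pics/ and viewed, at most 10 in all, crops included, and the job is handed in when it is done.

```bash
mkdir -p pics; cat > h.py <<'E'
import numpy as np, cv2
from plant import manip
def snap(n):
    s=manip.snapshot(n); np.savez(f'{n}.npz',**s); return s
def world(s,u,v,r=1):
    z=np.asarray(s['z_map'])[v-r:v+r+1,u-r:u+r+1]; z=np.median(z[z>0])
    K=np.asarray(s['camera_matrix']); p=np.linalg.solve(K,[u,v,1])*z
    return np.asarray(s['rotation'])@p+np.asarray(s['eye'])
E
python3 - <<'E'
from h import *
s=snap('scene'); cv2.imwrite('pics/a.png',cv2.cvtColor(s['img'],cv2.COLOR_RGB2BGR))
print(s['eye'],s['rotation'],s['camera_matrix'])
o=manip.observe();print({k:np.round(o[k],3) for k in o})
E
```

```text
[ 1.26312523 -0.72748808  1.23384205] [-2.25508123 -0.97211474  0.34620564] [[441.89266587   0.         317.56271121]
 [  0.         441.89266587 200.85691655]
 [  0.           0.           1.        ]]
{'time_s': np.float64(0.05), 'qpos': array([ 1.066,  0.3  ,  1.522, -0.   ,  1.321, -0.067]), 'qvel': array([-0.001, -0.   , -0.001, -0.001,  0.001,  0.   ]), 'joint_torque': array([ 2.0000e-03, -5.4495e+01, -3.6281e+01, -0.0000e+00,  3.0000e-03,
       -0.0000e+00]), 'ee_pos': array([0.233, 0.498, 0.201]), 'ee_rot': array([-6.820e-01, -3.066e+00,  2.000e-03]), 'contact_force': array([-1.215,  0.559,  0.441]), 'torque': array([0.025, 0.008, 0.029]), 'grip_force': np.float64(0.0), 'grip_width': np.float64(1.002)}
```

View pics/a.png

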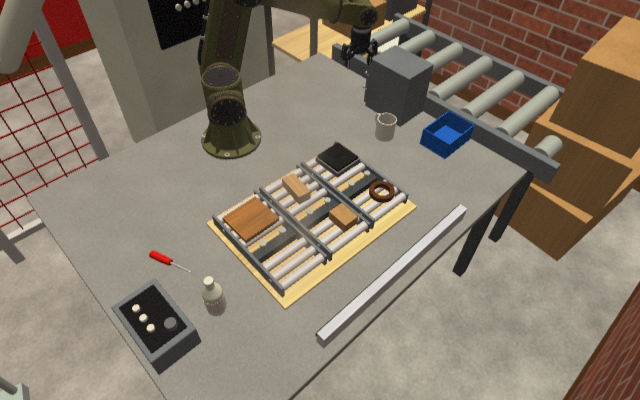

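The scene picture shows the brown panel at about (250,218), on the rightmost track (the robot's right). The pod and edging are on the left track, and the offcut and carton are on the middle one. I'll enlarge the panel's track and check the side camera.

```bash
sed -i "s/import numpy as np, cv2/import numpy as np, cv2\nfrom scipy.spatial.transform import Rotation as R/; s/np.asarray(s\['rotation'\])@p/R.from_rotvec(s['rotation']).apply(p)/" h.py
python3 - <<'E'
from h import *
s=np.load('scene.npz'); im=cv2.cvtColor(s['img'],cv2.COLOR_RGB2BGR)
cv2.imwrite('pics/b.png',cv2.resize(im[180:305,200:350],None,fx=4.8,fy=4.8,interpolation=cv2.INTER_CUBIC))
s=snap('side'); cv2.imwrite('pics/c.png',cv2.cvtColor(s['img'],cv2.COLOR_RGB2BGR)); print(s['eye'])
E
```

```text
[ 0.19421666 -1.04254268  0.83261472]
```

View pics/b.png

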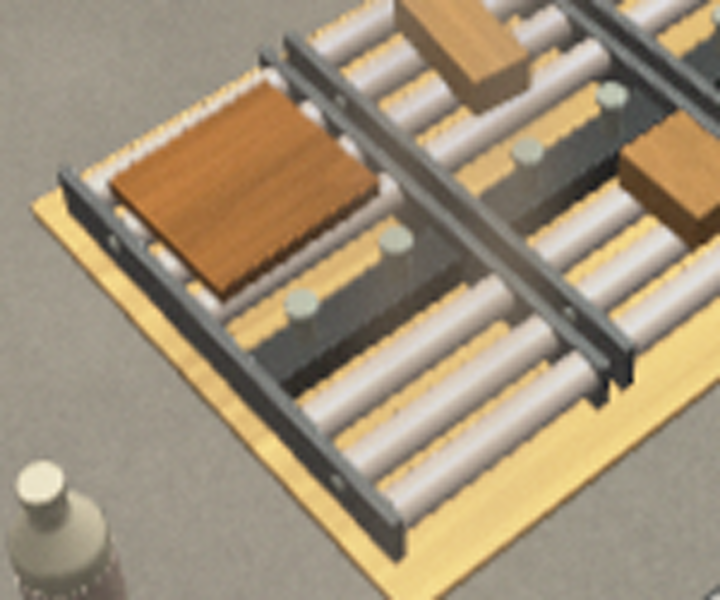

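View pics/c.png

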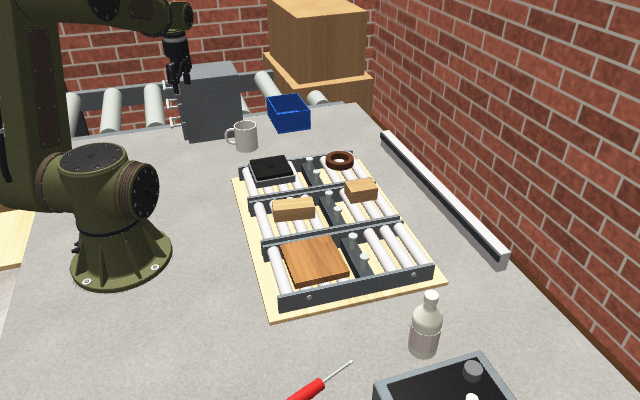

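In the enlarged crop the pin heads are at about (396,239) and (302,304), which is (282.5,229.8) for left and (262.9,243.3) for right in the scene image. In the side view they are near (353,237) and (364,257), just beyond the panel's far edge.

```bash
python3 - <<'E'
from h import *
def plane(s,u,v,z):
    d=R.from_rotvec(s['rotation']).apply(np.linalg.solve(s['camera_matrix'],[u,v,1])); e=s['eye']; return e+d*(z-e[2])/d[2]
a=np.load('scene.npz'); b=np.load('side.npz')
for n,s,pts in (('scene',a,[(282.5,229.8),(262.9,243.3),(309.7,211.7),(327.5,200)]),('side',b,[(353,237),(364,257)])):
    for p in pts: print(n,p,world(s,int(round(p[0])),int(round(p[1]))).round(4),plane(s,*p,.084).round(4))
# panel top corners, rails ends from crop
for p in [(113,186),(270,82),(378,186),(225,293)]: print('panel',plane(a,p[0]/4.8+200,p[1]/4.8+180,.078).round(4))
for p in [(62,170),(402,545)]: print('rail',plane(a,p[0]/4.8+200,p[1]/4.8+180,.062).round(4))
im=cv2.cvtColor(b['img'],cv2.COLOR_RGB2BGR)
cv2.imwrite('pics/d.png',cv2.resize(im[210:300,310:430],None,fx=6,fy=6,interpolation=cv2.INTER_CUBIC))
E
```

```text
scene (282.5, 229.8) [ 0.5617 -0.1966  0.0839] [ 0.5622 -0.1949  0.084 ]
scene (262.9, 243.3) [ 0.5597 -0.2744  0.0837] [ 0.5606 -0.2755  0.084 ]
scene (309.7, 211.7) [ 0.5689 -0.0785  0.0849] [ 0.5667 -0.0779  0.084 ]
scene (327.5, 200) [0.5717 0.0039 0.0844] [0.5702 0.0029 0.084 ]
side (353, 237) [ 0.557  -0.2022  0.0851] [ 0.5575 -0.201   0.084 ]
side (364, 257) [ 0.5545 -0.2783  0.0848] [ 0.5549 -0.2775  0.084 ]
panel [ 0.3893 -0.3056  0.078 ]
panel [ 0.3876 -0.1656  0.078 ]
panel [ 0.5148 -0.1711  0.078 ]
panel [ 0.515 -0.305  0.078]
rail [ 0.3407 -0.3175  0.062 ]
rail [ 0.7316 -0.3369  0.062 ]
```

View pics/d.png

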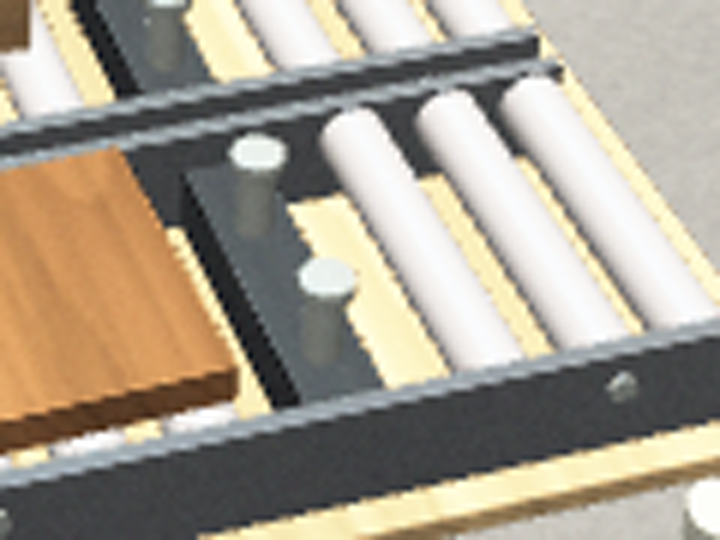

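```bash
python3 -m inch '[[[0.34,-0.72,0],[0,0,0.36],0],[[0.34,-0.72,0],[0,0,0.36],0],[[0.34,-0.72,0],[0,0,0.36],0],[[0.34,-0.72,0],[0,0,0.36],0],[[0.34,-0.72,0],[0,0,0.36],0],[[0.34,-0.72,0],[0,0,0.36],0],[[0.34,-0.72,0],[0,0,0.36],0],[[0.34,-0.72,0],[0,0,0.36],0]]'
python3 -m inch '[[[0.34,-0.72,0],[0,0,0],0],[[0.34,-0.72,0],[0,0,0],0],[[0.34,-0.72,0],[0,0,0],0],[[0.34,-0.72,0],[0,0,0],0],[[0.34,-0.72,0],[0,0,0],0],[[0.34,-0.72,-0.3],[0,0,0],0],[[0.34,-0.72,-0.3],[0,0,0],0],[[0.34,-0.72,-0.3],[0,0,0],0]]'
python3 -m inch '[[[0,0,0],[0,0,0],0],[[0,0,0],[0,0,0],0]]'
python3 - <<'E'
from h import *
s=snap('wrist'); cv2.imwrite('pics/e.png',cv2.cvtColor(s['img'],cv2.COLOR_RGB2BGR))
o=manip.observe();print({k:np.round(o[k],3) for k in ('time_s','ee_pos','ee_rot','contact_force','grip_width','qpos')})
a=np.load('scene.npz'); print('glue',world(a,208,283),world(a,212,297))
E
```

```text
time_s: 1.1
ee_pos: [0.3967, 0.151, 0.201]
ee_rot: [-0.006, -3.141, 0.0]
contact_force: [1.3, 0.9, 0.1]
grip_width: -0.001
grip_force: 0.0
time_s: 2.1
ee_pos: [0.5599, -0.1946, 0.1462]
ee_rot: [-0.009, -3.141, -0.0]
contact_force: [0.5, 0.5, 0.5]
grip_width: 0.0
grip_force: 0.0
time_s: 2.35
ee_pos: [0.5593, -0.1926, 0.147]
ee_rot: [-0.009, -3.141, -0.001]
contact_force: [-0.2, 0.2, 0.2]
grip_width: -0.0
grip_force: 0.0
{'time_s': np.float64(2.4), 'ee_pos': array([ 0.559, -0.192,  0.148]), 'ee_rot': array([0.008, 3.141, 0.   ]), 'contact_force': array([-0.005, -0.426,  0.201]), 'grip_width': np.float64(-0.0), 'qpos': array([-0.393,  0.438,  1.461,  0.   ,  1.243, -1.959])}
glue [ 0.60799255 -0.50053683  0.15971695] [ 0.62069296 -0.50683814  0.10587911]
```

View pics/e.png

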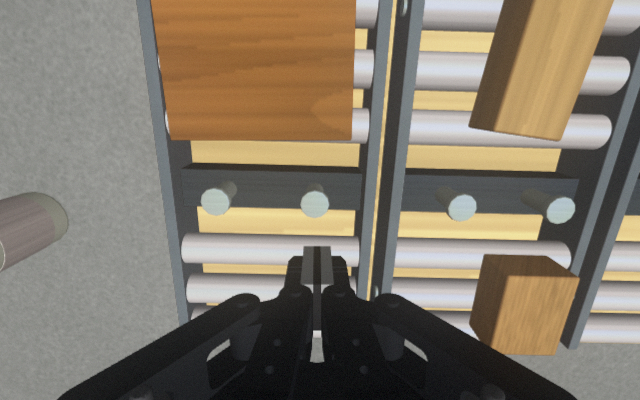

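The wrist view shows left pin head at (315,203), right at (216,200), the panel's far edge at row ~139 and the shut fingertips at (317,250).

```bash
python3 - <<'E'
from h import *
s=np.load('wrist.npz'); r=R.from_rotvec(s['rotation']); K=s['camera_matrix']; e=s['eye']
for p in [(315,203),(216,200)]:
    d=r.apply(np.linalg.solve(K,[*p,1])); print(world(s,*p).round(4),(e+d*(.084-e[2])/d[2]).round(4))
q=r.inv().apply(np.array([.5593,-.1925,.147])-e); print('tcp px',(K@q/q[2])[:2])
q=r.inv().apply(np.array([.5593,-.1925,.084])-e); print('tcp over head plane px',(K@q/q[2])[:2])
# centroid of head tops by depth
z=s['z_map']; v,u=np.mgrid[:400,:640]; P=np.stack([u,v,np.ones_like(u)],-1)@np.linalg.inv(K).T*z[...,None]
W=r.apply(P.reshape(-1,3)).reshape(P.shape)+e
for p in [(315,203),(216,200)]:
    m=(np.hypot(u-p[0],v-p[1])<25)&(abs(W[...,2]-.084)<.004)
    b=W[m]; print(m.sum(),b.min(0).round(4),b.max(0).round(4),((b.min(0)+b.max(0))/2).round(4))
E
```

```text
[ 0.5584 -0.1948  0.0841] [ 0.5585 -0.1948  0.084 ]
[ 0.5556 -0.274   0.0837] [ 0.5555 -0.2739  0.084 ]
tcp px [318.22808518 236.76412178]
tcp over head plane px [317.86322298 203.95475305]
642 [ 0.5482 -0.2069  0.08  ] [ 0.5711 -0.1843  0.0858] [ 0.5597 -0.1956  0.0829]
665 [ 0.5455 -0.2877  0.0801] [ 0.5688 -0.2636  0.0858] [ 0.5571 -0.2756  0.083 ]
```

```bash
python3 -m inch '[[[0,-0.045,-0.2],[0,0,0],0],[[0,0,-0.25],[0,0,0],0],[[0,0,-0.25],[0,0,0],0],[[0,0,-0.2],[0,0,0],0]]'
python3 -m inch '[[[0,0,-0.07],[0,0,0],0],[[0,0,-0.07],[0,0,0],0],[[0,0,-0.07],[0,0,0],0],[[0,0,-0.07],[0,0,0],0]]'
```

```text
time_s: 2.9
ee_pos: [0.5592, -0.1955, 0.0916]
ee_rot: [-0.009, -3.141, -0.001]
contact_force: [-0.4, -0.9, 1.0]
grip_width: 0.001
grip_force: 0.0
time_s: 3.4
ee_pos: [0.5597, -0.1958, 0.0762]
ee_rot: [0.009, 3.141, -0.0]
contact_force: [-0.1, -0.2, 1.4]
grip_width: -0.001
grip_force: 0.0
```

```bash
python3 - <<'E'
from h import *
s=snap('wrist'); cv2.imwrite('pics/f.png',cv2.cvtColor(s['img'],cv2.COLOR_RGB2BGR)[100:340,120:500])
s=snap('side'); cv2.imwrite('pics/g.png',cv2.resize(cv2.cvtColor(s['img'],cv2.COLOR_RGB2BGR)[200:300,300:430],None,fx=5,fy=5,interpolation=cv2.INTER_CUBIC))
o=manip.observe();print(o['ee_pos'],o['contact_force'])
E
```

```text
[ 0.55939786 -0.19575387  0.07588274] [ 0.20511149 -0.44582519 -0.26015246]
```

View pics/g.png

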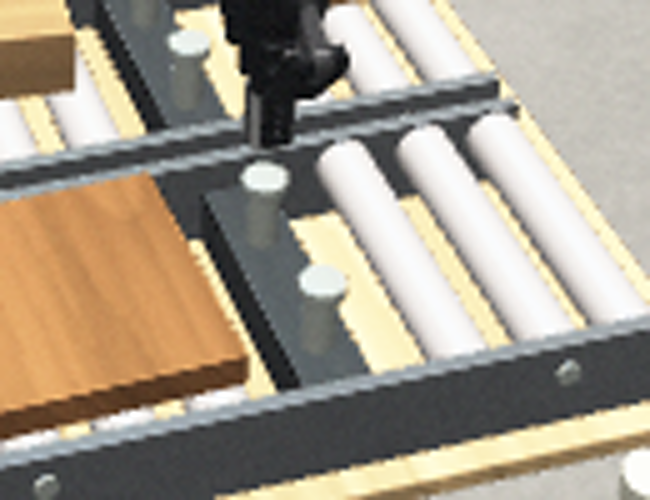

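The side view shows the fingertips at crop (270,145) and the left pin head untouched at (265,180), so there is still a visible gap. I'll measure the tip.

```bash
python3 - <<'E'
from h import *
s=np.load('side.npz'); r=R.from_rotvec(s['rotation'])
for p in [(.5594,-.1958,.0759),(.5594,-.1958,.084),(.5594,-.1958,.1)]:
    q=r.inv().apply(np.array(p)-s['eye']); q=s['camera_matrix']@q/q[2]; print(p,q[:2].round(1), 'crop',((q[:2]-[300,200])*5).round())
for p in [(353,227),(354,226),(355,224),(353,236)]: print(p,world(s,*p,r=0).round(4))
E
```

```text
(0.5594, -0.1958, 0.0759) [352.8 238.1] crop [264. 191.]
(0.5594, -0.1958, 0.084) [352.9 235.6] crop [265. 178.]
(0.5594, -0.1958, 0.1) [353.2 230.5] crop [266. 153.]
(353, 227) [ 0.5539 -0.2064  0.1202]
(354, 226) [ 0.5555 -0.2084  0.1244]
(355, 224) [ 0.5594 -0.2048  0.1269]
(353, 236) [ 0.5586 -0.1981  0.0847]
```

View pics/f.png

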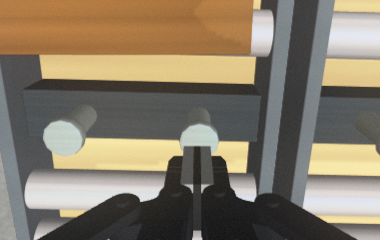

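The wrist view shows the tips centred laterally on the left pin (head at crop (198,137), tip line at about (200,147)). The tips look nearer the camera than the reported TCP, so I'll get their height from depth.

```bash
python3 - <<'E'
from h import *
s=np.load('wrist.npz')
print(s['eye'])
for v in range(234,268,3): print(v,[list(world(s,u,v,r=0).round(3)) for u in (309,318,327)])
s=np.load('side.npz')
for v in range(220,234): print(v,[list(world(s,u,v,r=0).round(3)) for u in (351,354,357)])
E
```

```text
[ 0.48067673 -0.19607748  0.24886313]
234 [[np.float64(0.554), np.float64(-0.201), np.float64(0.085)], [np.float64(0.554), np.float64(-0.196), np.float64(0.084)], [np.float64(0.554), np.float64(-0.191), np.float64(0.084)]]
237 [[np.float64(0.556), np.float64(-0.201), np.float64(0.084)], [np.float64(0.556), np.float64(-0.196), np.float64(0.084)], [np.float64(0.556), np.float64(-0.191), np.float64(0.084)]]
240 [[np.float64(0.558), np.float64(-0.201), np.float64(0.084)], [np.float64(0.559), np.float64(-0.196), np.float64(0.083)], [np.float64(0.558), np.float64(-0.191), np.float64(0.083)]]
243 [[np.float64(0.56), np.float64(-0.201), np.float64(0.085)], [np.float64(0.56), np.float64(-0.196), np.float64(0.084)], [np.float64(0.56), np.float64(-0.191), np.float64(0.085)]]
246 [[np.float64(0.549), np.float64(-0.2), np.float64(0.11)], [np.float64(0.549), np.float64(-0.196), np.float64(0.11)], [np.float64(0.55), np.float64(-0.191), np.float64(0.109)]]
249 [[np.float64(0.549), np.float64(-0.2), np.float64(0.114)], [np.float64(0.549), np.float64(-0.196), np.float64(0.114)], [np.float64(0.549), np
[... 3005 characters left out ...]
0.204), np.float64(0.11)], [np.float64(0.581), np.float64(-0.151), np.float64(0.062)], [np.float64(0.589), np.float64(-0.153), np.float64(0.062)]]
231 [[np.float64(0.574), np.float64(-0.148), np.float64(0.059)], [np.float64(0.581), np.float64(-0.151), np.float64(0.059)], [np.float64(0.591), np.float64(-0.148), np.float64(0.054)]]
232 [[np.float64(0.572), np.float64(-0.152), np.float64(0.059)], [np.float64(0.581), np.float64(-0.153), np.float64(0.057)], [np.float64(0.59), np.float64(-0.151), np.float64(0.053)]]
233 [[np.float64(0.559), np.float64(-0.185), np.float64(0.084)], [np.float64(0.566), np.float64(-0.186), np.float64(0.083)], [np.float64(0.589), np.float64(-0.153), np.float64(0.052)]]
```

Both cameras agree that the fingertips are really at z≈0.109, 33 mm above the reported TCP, and well centred in x and y. I'll go by the measured tip height and the force reading from here.

```bash
python3 -m inch '[[[0,0,-0.1],[0,0,0],0],[[0,0,-0.1],[0,0,0],0],[[0,0,-0.1],[0,0,0],0],[[0,0,-0.07],[0,0,0],0]]'
python3 -m inch '[[[0,0,-0.05],[0,0,0],0],[[0,0,-0.05],[0,0,0],0],[[0,0,-0.05],[0,0,0],0]]'
```

```text
time_s: 4.0
ee_pos: [0.5594, -0.1957, 0.0535]
ee_rot: [-0.009, -3.141, -0.0]
contact_force: [-1.1, -0.1, 4.5]
grip_width: -0.001
grip_force: 1.9
time_s: 4.38
ee_pos: [0.5595, -0.1958, 0.045]
ee_rot: [-0.009, -3.141, -0.0]
contact_force: [-2.7, 0.9, 3.5]
grip_width: -0.002
grip_force: 1.9
```

```bash
python3 -m inch '[[[0,0,-0.05],[0,0,0],0],[[0,0,-0.05],[0,0,0],0],[[0,0,-0.05],[0,0,0],0],[[0,0,-0.05],[0,0,0],0],[[0,0,-0.05],[0,0,0],0],[[0,0,-0.05],[0,0,0],0]]'
python3 -m inch '[[[0,0,-0.03],[0,0,0],0],[[0,0,0],[0,0,0],0]]'
```

```text
time_s: 5.12
ee_pos: [0.5595, -0.1958, 0.0269]
ee_rot: [-0.009, -3.142, -0.0]
contact_force: [-3.3, 2.3, 3.2]
grip_width: -0.001
grip_force: 1.9
time_s: 5.38
ee_pos: [0.5597, -0.1958, 0.025]
ee_rot: [0.009, 3.141, -0.0]
contact_force: [0.5, 0.9, -0.8]
grip_width: 0.002
grip_force: 0.0
```

```bash
python3 -m inch '[[[0,0,-0.03],[0,0,0],0],[[0,0,-0.02],[0,0,0],0]]'; python3 -m inch '[[[0,0,-0.015],[0,0,0],0]]'; python3 - <<'E'
from h import *
s=snap('side'); 
for p in [(352,242),(353,244),(354,246),(364,256)]: print(p,world(s,*p,r=0).round(4))
E
```

```text
time_s: 5.62
ee_pos: [0.5599, -0.196, 0.0237]
ee_rot: [0.009, 3.141, -0.001]
contact_force: [-11.3, 3.9, 25.3]
grip_width: -0.002
grip_force: 12.7
time_s: 5.75
ee_pos: [0.56, -0.196, 0.0236]
ee_rot: [0.009, 3.14, -0.001]
contact_force: [-15.3, 4.9, 32.8]
grip_width: -0.001
grip_force: 16.3
(352, 242) [ 0.5533 -0.2062  0.0733]
(353, 244) [ 0.5556 -0.2075  0.0673]
(354, 246) [ 0.5608 -0.2024  0.0553]
(364, 256) [ 0.5555 -0.2759  0.0856]
```

The left pin is on its bottom stop: the head is at z≈0.055 and the force jumps to 33 N. Next I'll raise and go to the right pin.

```bash
python3 -m inch '[[[0,0,0.1],[0,0,0],0],[[0,0,0.3],[0,0,0],0],[[0,0,0.4],[0,0,0],0],[[-0.01,-0.33,0],[0,0,0],0],[[-0.01,-0.33,0],[0,0,0],0],[[-0.01,-0.33,0],[0,0,0],0],[[-0.01,-0.33,0],[0,0,0],0],[[0,0,0],[0,0,0],0]]'
python3 - <<'E'
from h import *
s=snap('wrist'); cv2.imwrite('pics/i.png',cv2.cvtColor(s['img'],cv2.COLOR_RGB2BGR)[60:360,100:540])
r=R.from_rotvec(s['rotation']);K=s['camera_matrix'];z=s['z_map']; v,u=np.mgrid[:400,:640]
P=np.stack([u,v,np.ones_like(u)],-1)@np.linalg.inv(K).T*z[...,None]
W=r.apply(P.reshape(-1,3)).reshape(P.shape)+s['eye']
for c,h in (((.559,-.195),.054),((.5565,-.275),.084)):
    m=(np.hypot(W[...,0]-c[0],W[...,1]-c[1])<.02)&(abs(W[...,2]-h)<.003)
    b=W[m]; print(m.sum(),b.min(0).round(4),b.max(0).round(4),np.median(b,0).round(4))
o=manip.observe();print(o['ee_pos'],o['contact_force'])
E
```

```text
time_s: 6.8
ee_pos: [0.5567, -0.2767, 0.0689]
ee_rot: [-0.012, -3.141, -0.0]
contact_force: [0.8, -0.0, 0.3]
grip_width: 0.005
grip_force: 0.0
943 [ 0.5478 -0.2079  0.051 ] [ 0.5715 -0.1842  0.0558] [ 0.5589 -0.1965  0.0538]
689 [ 0.5449 -0.287   0.081 ] [ 0.5616 -0.2638  0.0855] [ 0.5518 -0.2745  0.0837]
[ 0.55686028 -0.27571435  0.06892196] [-0.1493029  -0.43340383 -0.32895777]
```

View pics/i.png

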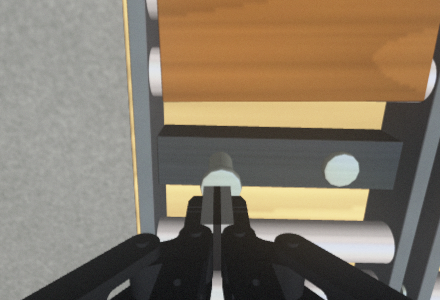

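The picture shows the left pin head down at (342,170), measured at z 0.0538. The fingertips are centred over the right pin at (221,182).

```bash
python3 -m inch '[[[0,0,-0.1],[0,0,0],0],[[0,0,-0.1],[0,0,0],0],[[0,0,-0.06],[0,0,0],0],[[0,0,-0.05],[0,0,0],0],[[0,0,-0.05],[0,0,0],0]]'
python3 -m inch '[[[0,0,-0.05],[0,0,0],0],[[0,0,-0.05],[0,0,0],0],[[0,0,-0.05],[0,0,0],0],[[0,0,-0.05],[0,0,0],0],[[0,0,-0.05],[0,0,0],0],[[0,0,-0.05],[0,0,0],0]]'
```

```text
time_s: 7.48
ee_pos: [0.5573, -0.2748, 0.0479]
ee_rot: [0.009, 3.141, 0.0]
contact_force: [-1.7, 3.1, 3.9]
grip_width: -0.001
grip_force: 1.9
time_s: 8.22
ee_pos: [0.5573, -0.275, 0.0296]
ee_rot: [0.009, 3.141, -0.0]
contact_force: [1.5, 3.4, 3.7]
grip_width: -0.0
grip_force: 1.9
```

```bash
python3 -m inch '[[[0,0,-0.04],[0,0,0],0],[[0,0,-0.03],[0,0,0],0]]'; python3 -m inch '[[[0,0,-0.02],[0,0,0],0],[[0,0,-0.02],[0,0,0],0]]'
```

```text
time_s: 8.48
ee_pos: [0.5572, -0.275, 0.0255]
ee_rot: [0.009, 3.141, -0.0]
contact_force: [1.5, 2.6, 3.5]
grip_width: 0.001
grip_force: 1.9
time_s: 8.72
ee_pos: [0.5573, -0.2751, 0.0238]
ee_rot: [0.009, 3.141, -0.0]
contact_force: [-3.1, 6.3, 17.2]
grip_width: 0.002
grip_force: 8.5
```

```bash
python3 -m inch '[[[0,0,-0.012],[0,0,0],0],[[0,0,0],[0,0,0],0]]'
python3 -m inch '[[[0,0,0.1],[0,0,0],0],[[0,0,0.3],[0,0,0],0],[[0,0,0.6],[0,0,0],0],[[0,0,0.6],[0,0,0],0],[[-0.3,0.2,0.6],[0,0,0],0],[[-0.5,0.3,0.4],[0,0,0],0],[[-0.5,0.3,0],[0,0,0],0],[[0,0,0],[0,0,0],0]]'
python3 - <<'E'
from h import *
s=snap('wrist'); cv2.imwrite('pics/j.png',cv2.cvtColor(s['img'],cv2.COLOR_RGB2BGR))
r=R.from_rotvec(s['rotation']);K=s['camera_matrix'];z=s['z_map']; v,u=np.mgrid[:400,:640]
P=np.stack([u,v,np.ones_like(u)],-1)@np.linalg.inv(K).T*z[...,None]
W=r.apply(P.reshape(-1,3)).reshape(P.shape)+s['eye']
for c in ((.559,-.1955),(.557,-.275),(.562,-.078),(.566,.003)):
    m=np.hypot(W[...,0]-c[0],W[...,1]-c[1])<.007
    print(m.sum(),np.median(W[m],0).round(4))
o=manip.observe();print(o['time_s'],o['ee_pos'],o['qvel'].round(3))
E
```

```text
time_s: 8.98
ee_pos: [0.5573, -0.2751, 0.0237]
ee_rot: [0.009, 3.141, -0.001]
contact_force: [-4.7, 6.2, 16.3]
grip_width: -0.003
grip_force: 8.1
time_s: 9.98
ee_pos: [0.4781, -0.2265, 0.1799]
ee_rot: [0.009, 3.141, -0.001]
contact_force: [-0.2, 0.3, 0.3]
grip_width: -0.002
grip_force: 0.0
108 [ 0.5585 -0.1951  0.0541]
120 [ 0.5571 -0.275   0.054 ]
367 [ 0.5595 -0.0802  0.067 ]
216 [0.5645 0.0008 0.0834]
10.025 [ 0.47900332 -0.22705304  0.17973624] [-0.002  0.042 -0.035  0.002 -0.003 -0.001]
```

View pics/j.png

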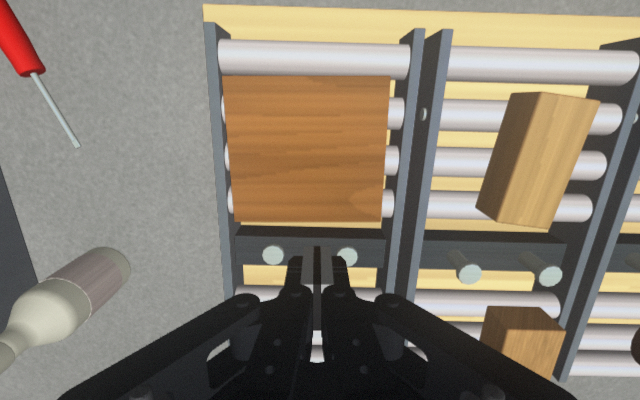

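The final view shows both panel-track pins down, at (273,255) and (347,256), each measured at z 0.054. The middle track's pins are still standing at (470,273) and (550,276), the panel is undisturbed and the hand is clear. I'm handing the job in.

```bash
python3 -c "
from plant import manip
print(manip.close_job())"
```

```text
the job is handed in; nothing more can be done
None
```

Both stop pins of the panel's track are fully down (heads measured at z 0.054 m, 6 mm below the rollers), no other pin or object was touched, the hand is clear, and the job was handed in at about 10 s.

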